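Match two sprung buffers and fit them to a wagon

ROBOT

A 6-joint arm with a two-finger parallel gripper is mounted at the origin on a cart in front of the work surface, level with it; the furniture and walls round the work are solid. World frame = base frame: x ahead of the robot, y to its left, z up, the work surface at z = 0. Lengths are in m, angles in rad, forces in N, time in s.
With the tool pointing down it reaches from about 0.25 to 0.8 m from the base axis. Payload 3.9 kg.
Tool frame: the origin (TCP) lies on the centre line of the jaws, within the pads' length; the fingertips stand 8 mm ahead of it and the grasp point (between the pads) lies 11 mm behind it; z points along the fingers, y is the line along which they close (so a half turn about z gives the same grasp; the last joint's range is limited). The gripper opens to 85 mm and grips with 20 to 120 N. Pads are 22 mm wide; open, the fingers measure 114 mm over their backs; the gripper's body (76 mm by 85 mm) begins 54 mm behind the grasp point. The pads swing forward as they close: fully open they stand 13 mm farther back than shut.
Start: joints at [1.289, 0.26, -0.138, 1.173, 0, 1.571], TCP at [0.146, 0.504, 0.239] pointing down, gripper open.
Joint ranges: [-2.78, 2.78], [-0.83, 1.72], [-1.28, 1.37], [-1.9, 2.12], [-1.57, 1.48], [-3.14, 3.14]. Speed limits (rad/s): [2.57, 2.57, 3.14, 3.14, 3.14, 3.14].

INTERFACE

Orientations are given as a 3x3 rotation matrix whose columns are the frame's x, y, z axes.
In Python, from station import bot gives the robot as it stands. The module is installed in compiled form; this text tells all that it offers.
- The arm moves only by the tool carry_out, never from a script. Its arguments are lists of equal length, an entry for each row: "hand": the opening, from -1 (shut) to 1 (fully open), so that 0 is half open; "xyz": the shift along the tool's x, y, z scaled (see below), a list of three; "twist": the turn about the tool's z scaled (see below). In form: {"hand": [hand, ...], "xyz": [[tx, ty, tz], ...], "twist": [twist, ...]}. A call has 1 to 8 rows; each row is the pose to reach, as a shift and turn from the pose commanded when the call began, along the tool's axes at that moment, turning the shorter way round; what a row does not reach only later rows make up. The controller multiplies each number of a shift by 12 cm and each number of a turn by pi rad. A row lasts 1/10 s, in which the tool goes at most 50 mm and 8.59 degrees, less where a joint would pass 70% of its speed; a pose out of reach is approached as far as the arm can. A call with a number of a shift or a turn outside -1 to 1 is refused whole. A call with a gripper value outside its range is refused whole. The fingers move at their own pace and stop on an object; "grip_force" is the grip in N (left out, the last holds). Time passes only in rows, so rows that repeat a pose let the fingers close. It gives the time, the measured TCP pose, the force, the opening and the grip force at its end, in the units of the state.
- bot.get_state(): the state, without advancing time (a new reading comes with each control period).
- bot.camera(name): name is "scene" or "side" or "wrist"; returns (picture, depth): 400x640x3 uint8, red, green, blue; 400x640 float32, m along the optical axis (not along the pixel's ray), 0 where there is no reading.
- bot.get_calibration(name): a dict with "fx", "fy", "cx", "cy" (pixels), "extrinsics" (4x4, takes a point from camera to world coordinates); the wrist camera has in their place "mount" (4x4, takes a point from camera to tool coordinates, whose origin is the TCP and whose axes are the flange's). Camera axes: x right, y down, z forward; pixel columns grow to the right and rows downward; lengths in m; the calibration is good to about 2 mm. A picture is of the moment at which its call begins: read the wrist's pose just before it. get_calibration takes no time and is no camera call.
- bot.job_done(): hands the job in; it is judged then, once.
The state is a dict: "time_s": time; "joint_pos": joint angles; "qd": joint speeds; "joint_torque": joint torques, N m; "ee_pos": TCP position; "eef_rot": TCP orientation; "force": force on the tool from outside, world axes, zero at the start; "wrist_torque": the same for the moment, N m; "width": finger opening in m; "gripper_force": force on a finger pad.
Only numpy, scipy, OpenCV 4.12 (cv2) and the standard library are available. Lean on these libraries where they do the work, as an engineer would, in place of code of your own. Each camera call takes 0.05 s, during which the arm holds its last target. There are 200 camera calls.

TASK

Two of the four look-alike sprung buffers on the bench have the same spring. First give all four one and the same lengthwise squeeze and compare how far their rams go in (an orange ring on each ram keeps the mark) to find the matching pair, then drop the two into the seats on the wagon's red buffer beam, flange in the slot and head to the front, fully home, either one on either side. Leave the two odd buffers lying on the bench and do not disturb the screwdriver, tape measure or paint pot.

Things in the scene. Friction and masses are not known exactly. Their poses are not given: they have to be found in the camera images.
- buffer_1: sprung wagon buffer, 68 mm long, about 0.26 kg, lying, axis level 23 mm up. Black square flange 46 x 46 x 6 mm, black barrel 32 mm thick, bright ram and round head 46 mm across, 10 mm thick. Origin: middle of the barrel, on the axis. x runs along it: outer face of the head at -42 mm, back of the head -32, barrel -20 to +20, flange +20 to +26.
- buffer_2: second of the four look-alike buffers; all four have the same shape, sizes and axes as buffer_1. Two of the four have the same medium spring (about 2 N per mm), one a soft spring (about 1 N per mm), one a firm spring (about 4 N per mm); looks do not tell which.
- buffer_3: third of the four look-alike buffers, same shape, sizes and axes as buffer_1. Squeezed lengthwise with 15 N a soft one shortens by the whole 10 mm of its stroke, a medium one by about 6 mm, a firm one by about 3 mm.
- buffer_4: fourth of the four look-alike buffers, same shape, sizes and axes as buffer_1. On the bench a buffer squeezed between two fingers along its axis follows them as they open again, so it is left with its two ends (68 mm apart) midway between them.
- buffer_1_ram (a joint): how far the ram and head of buffer_1 are pushed into the barrel, in m: 0 = fully out (kept there by a spring preloaded with 2 N), 0.010 = fully in; springs back when let go
- buffer_2_ram (a joint): how far the ram and head of buffer_2 are pushed into the barrel, in m: 0 = fully out (kept there by a spring preloaded with 2 N), 0.010 = fully in; springs back when let go
- buffer_3_ram (a joint): how far the ram and head of buffer_3 are pushed into the barrel, in m: 0 = fully out (kept there by a spring preloaded with 2 N), 0.010 = fully in; springs back when let go
- buffer_4_ram (a joint): how far the ram and head of buffer_4 are pushed into the barrel, in m: 0 = fully out (kept there by a spring preloaded with 2 N), 0.010 = fully in; springs back when let go
- buffer_1_ring (a joint): how far the orange tell-tale rubber ring, 24 mm across and 2 mm thick, has been pushed along the bright ram of buffer_1 towards the head, in m: starts at 0 (against the barrel); the barrel's mouth pushes it when the ram goes in (takes 1 N) and it stays there when the ram springs out again, so it shows the deepest stroke so far
- buffer_2_ring (a joint): how far the orange tell-tale rubber ring, 24 mm across and 2 mm thick, has been pushed along the bright ram of buffer_2 towards the head, in m: starts at 0 (against the barrel); the barrel's mouth pushes it when the ram goes in (takes 1 N) and it stays there when the ram springs out again, so it shows the deepest stroke so far
- buffer_3_ring (a joint): how far the orange tell-tale rubber ring, 24 mm across and 2 mm thick, has been pushed along the bright ram of buffer_3 towards the head, in m: starts at 0 (against the barrel); the barrel's mouth pushes it when the ram goes in (takes 1 N) and it stays there when the ram springs out again, so it shows the deepest stroke so far
- buffer_4_ring (a joint): how far the orange tell-tale rubber ring, 24 mm across and 2 mm thick, has been pushed along the bright ram of buffer_4 towards the head, in m: starts at 0 (against the barrel); the barrel's mouth pushes it when the ram goes in (takes 1 N) and it stays there when the ram springs out again, so it shows the deepest stroke so far
- wagon_end: end of a model wagon's underframe, fixed on the bench: red buffer beam 236 mm wide, top edge 100 mm up, facing the robot; wheels and track behind. Origin: on the bench under the middle of the beam's front face; x runs back along the wagon, away from the robot, y left, z up. Between the seats a draw hook sticks out 25 mm, 4 mm to each side of the middle, up to 85 mm high.
- seat_left (a point): where the barrel middle of a buffer fully home in the left seat lies: 28 mm before the beam's face, 72 mm above the bench, 78 mm left of the wagon's middle. Axes as wagon_end; the seated buffer's x axis is along the wagon's x (flange to the beam, head out to the front).
- seat_right (a point): the same point of the right seat, 78 mm right of the middle. Each seat is a black keeper channel on the beam's front, open at the top; the flange slides down into it from above until it rests on a ledge 49 mm above the bench. Slot 10 mm front to back, 51 mm side to side, flared mouth ending 103 mm above the bench.
- lip_right (a point): foremost point of the right seat's front lips, 14 mm before the beam's face (17 mm at the flared top), 72 mm up. The two lips of a seat are 4 mm thick, hold the flange from the front and leave a gap of 37 mm for the barrel; gripping the barrel a little nearer the head keeps the fingers clear of them.
- screwdriver: black-handled screwdriver, 198 mm long, 28 mm high, lying across in front of the beam, along its own y axis; a bystander. Origin: bench level, middle of its length
- tape_measure: orange tape measure, 66 x 78 mm, 38 mm high; a bystander. Origin: middle of its underside
- paint_pot: small olive-green paint pot, 54 x 44 mm, 61 mm high; a bystander. Origin: middle of its underside
There are look-alikes about, which are no part of the job. Leave any pink look-alike of the buffer_1 alone.

How it is judged:
On the way:
1. all four buffers have been squeezed (every tell-tale ring pushed at least 1 mm along its ram) before any is fitted (value of joint each of buffer_1_ring, buffer_2_ring, buffer_3_ring, buffer_4_ring above 0.001 m and distance between each of buffer_1, buffer_2, buffer_3, buffer_4 and seat_left above 0.02 m and distance between each of buffer_1, buffer_2, buffer_3, buffer_4 and seat_right above 0.02 m), for 0.1 s.
At the end, for the whole second after the job is handed in: the two buffers with the same (medium) spring sit one in each seat, either way round: barrel middle within 5 mm of the seat's point, axis within 0.13 rad of the wagon's, at rest and released; the soft and the firm buffer lie at rest on the bench (axis 15 to 30 mm up) ((((distance between buffer_2 and seat_left below 0.005 m and angle between the x axis of buffer_2 and the x axis of wagon_end, either way round below 0.13 rad and linear speed of buffer_2 below 0.01 m/s) and (distance between buffer_4 and seat_right below 0.005 m and angle between the x axis of buffer_4 and the x axis of wagon_end, either way round below 0.13 rad and linear speed of buffer_4 below 0.01 m/s)) or ((distance between buffer_4 and seat_left below 0.005 m and angle between the x axis of buffer_4 and the x axis of wagon_end, either way round below 0.13 rad and linear speed of buffer_4 below 0.01 m/s) and (distance between buffer_2 and seat_right below 0.005 m and angle between the x axis of buffer_2 and the x axis of wagon_end, either way round below 0.13 rad and linear speed of buffer_2 below 0.01 m/s))) and height (world z) of buffer_1 between 0.015 and 0.03 m and linear speed of each of buffer_1, buffer_3 below 0.01 m/s and height (world z) of buffer_3 between 0.015 and 0.03 m); the robot touches nothing.
It fails at once if the screwdriver is moved more than 25 mm (distance of screwdriver from where it was at the start of the episode above 0.025 m).
It fails at once if the tape measure is moved more than 25 mm (distance of tape_measure from where it was at the start of the episode above 0.025 m).
It fails at once if the paint pot is moved more than 25 mm (distance of paint_pot from where it was at the start of the episode above 0.025 m).
It also fails if it takes over 72 s, if anything falls off the work surface, if the arm or the gripper's body presses on something with over 40 N, if the wrist force passes 120 N, or if a joint passes its speed limit or range.

## Working session

There is one attempt and no reset: what is moved stays moved. The work goes in short steps, Python scripts to look and compute and a tool call to move; the robot and the scene stay as the last step left them, time stands still between calls to the robot, and variables do not carry over. Pictures are saved under pics/ and viewed, at most 10 in all, crops included, and the job is handed in when it is done.

Besides the shell and the picture viewer there is one more tool, called after "Request:" as a command line: name --pt "numbers of a row" for each row, then --argument value for the rest. carry_out: Moves the arm, as the interface text tells. Shifts and turns lie within -1 to 1; 1 stands for 12 cm of shift or pi rad of turn. Its arguments: {"type":"object","properties":{"hand":{"type":"array"},"xyz":{"type":"array"},"twist":{"type":"array"},"grip_force":{"type":"number"}},"required":["hand","xyz","twist"]}

```bash
mkdir -p pics
cat > h.py <<'E'
import numpy as np, cv2
from station import bot
def cam(n):
    s=bot.get_state(); im,d=bot.camera(n); c=bot.get_calibration(n)
    if n=="wrist":
        T=np.eye(4);T[:3,:3]=s["eef_rot"];T[:3,3]=s["ee_pos"];E=T@np.array(c["mount"])
    else: E=np.array(c["extrinsics"])
    v,u=np.mgrid[:400,:640]
    P=np.stack([(u-c["cx"])/c["fx"]*d,(v-c["cy"])/c["fy"]*d,d,np.ones_like(d)],-1)@E.T
    P=P[...,:3].copy(); P[d<=0]=np.nan
    return im,d,P,E,c
def save(n,im,f=1.25):
    cv2.imwrite("pics/"+n,cv2.resize(im[...,::-1],None,fx=f,fy=f,interpolation=cv2.INTER_CUBIC))
E
python3 - <<'E'
from h import *
s=bot.get_state();print(s["ee_pos"],s["eef_rot"],s["width"],s["time_s"])
for n in("scene","side"):
    im,d,P,E,c=cam(n);save(n+".png",im,1.0);np.savez("/tmp/"+n,im=im,P=P);print(n,E[:3,3],E[:3,2],c["fx"])
print(bot.get_calibration("wrist"))
E
```

```text
[0.14579284 0.50364962 0.23844914] [[-9.60565982e-01  2.78051593e-01 -5.53621883e-04]
 [ 2.78052144e-01  9.60564083e-01 -1.91004572e-03]
 [ 6.98040548e-07 -1.98866070e-03 -9.99998023e-01]] 0.08512870730249712 0.0
scene [ 0.01029625 -0.54338562  0.42094443] [ 0.63339637  0.65262077 -0.41580666] 400.6147409922702
side [ 0.267083   -0.90555062  0.53668409] [ 0.24793257  0.87284792 -0.42031649] 495.92497524085803
{'fx': 354.26743893419143, 'fy': 354.26743893419143, 'cx': 316.41829725951294, 'cy': 197.50129375803965, 'mount': array([[-5.05243760e-05, -9.64567957e-01, -2.63834519e-01,
         6.64724925e-02],
       [ 9.99999330e-01,  2.56375331e-04, -1.12879760e-03,
        -1.28553223e-04],
       [ 1.15644265e-03, -2.63834400e-01,  9.64567298e-01,
        -1.34049947e-01],
       [ 0.00000000e+00,  0.00000000e+00,  0.00000000e+00,
         1.00000000e+00]])}
```

View pics/scene.png

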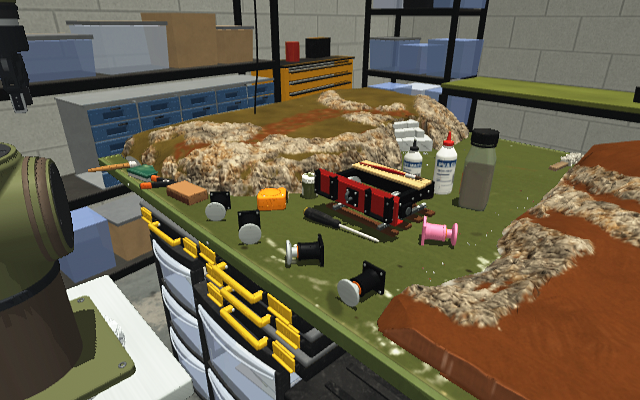

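View pics/side.png

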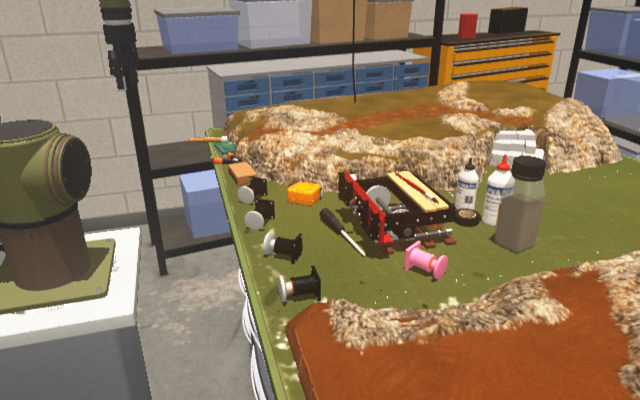

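Candidates (scene pixels): black/steel buffers at (217,208), (250,228), (305,252) and (362,285). The pink look-alike at (438,233) is not one of them. Wagon beam is at about (355,195), screwdriver (340,225), tape (272,198) and paint pot (308,185).

Run:
```python
from h import *
z=np.load("/tmp/scene.npz");im,P=z["im"],z["P"]
for n,(u,v) in dict(A=(217,208),A2=(226,198),B=(250,232),B2=(249,218),C=(291,252),C2=(318,250),D=(349,290),D2=(374,277),pink=(438,233),beamL=(320,180),beamR=(392,207),scr=(320,215),scr2=(370,237),tape=(272,198),pot=(308,185)).items():
    print(n,np.round(np.nanmedian(P[v-2:v+3,u-2:u+3].reshape(-1,3),0),3))
# top-down map
R=[];C=[]
for n in("scene","side"):
    z=np.load(f"/tmp/{n}.npz");p=z["P"].reshape(-1,3);c=z["im"].reshape(-1,3);m=np.isfinite(p).all(1)&(p[:,2]>-.01)&(p[:,2]<.15);R.append(p[m]);C.append(c[m])
R=np.vstack(R);C=np.vstack(C);o=np.argsort(R[:,2]);R=R[o];C=C[o]
S=800;img=np.zeros((600,600,3),np.uint8)
a=((R[:,0]-.2)*1000).astype(int);b=((.4-R[:,1])*1000*.85).astype(int);m=(a>=0)&(a<600)&(b>=0)&(b<600)
img[b[m],a[m]]=C[m];cv2.imwrite("/tmp/top.png",img[...,::-1])
r=R[(R[:,2]>.008)];print(len(r))
```

```text
A [0.403 0.203 0.033]
A2 [0.45  0.241 0.033]
B [0.397 0.067 0.029]
B2 [0.42  0.102 0.04 ]
C [ 0.406 -0.051  0.031]
C2 [ 0.446 -0.08   0.033]
D [ 0.399 -0.202  0.033]
D2 [ 0.453 -0.209  0.035]
pink [ 0.672 -0.195  0.028]
beamL [0.616 0.091 0.078]
beamR [ 0.611 -0.12   0.081]
scr [0.562 0.036 0.023]
scr2 [ 0.587 -0.087  0.008]
tape [0.527 0.165 0.033]
pot [0.634 0.156 0.039]
213845
```

Request:
carry_out --hand '[1, 1, 1, 1]' --pt "-0.86 -0.84 -0.125" --pt "-0.86 -0.84 -0.125" --pt "-0.86 -0.84 -0.125" --pt "-0.86 -0.84 -0.125" --twist '[0, 0, 0, 0]' --grip_force 20

```text
time_s: 0.5
ee_pos: [0.2183, 0.3742, 0.2545]
eef_rot: [[-0.959, 0.283, 0.0], [0.283, 0.959, -0.003], [-0.001, -0.003, -1.0]]
force: [-0.0, 0.8, -0.3]
width: 0.0855
gripper_force: 0.0
```

Request:
carry_out --hand '[1, 1, 1, 1]' --pt "-0.86 -0.84 -0.125" --pt "-0.86 -0.84 -0.125" --pt "-0.86 -0.84 -0.125" --pt "-0.86 -0.84 -0.125" --twist '[0, 0, 0, 0]'

```text
time_s: 0.9
ee_pos: [0.2899, 0.2498, 0.2696]
eef_rot: [[-0.958, 0.285, 0.001], [0.285, 0.958, -0.001], [-0.001, -0.001, -1.0]]
force: [0.3, 0.5, 0.4]
width: 0.0852
gripper_force: 0.0
```

Request:
carry_out --hand '[1, 1, 1, 1]' --pt "-0.86 -0.84 -0.125" --pt "-0.86 -0.84 -0.125" --pt "-0.86 -0.84 -0.125" --pt "-0.86 -0.84 -0.125" --twist '[0, 0, 0, 0]'

```text
time_s: 1.3
ee_pos: [0.3618, 0.1249, 0.2846]
eef_rot: [[-0.958, 0.285, 0.002], [0.285, 0.958, -0.001], [-0.002, -0.0, -1.0]]
force: [-0.7, 1.0, -0.5]
width: 0.0858
gripper_force: 0.0
```

Request:
carry_out --hand '[1, 1, 1, 1, 1, 1]' --pt "-0.86 -0.84 -0.125" --pt "-0.86 -0.84 -0.125" --pt "-0.86 -0.84 -0.125" --pt "-0.86 -0.84 -0.125" --pt "-0.86 -0.84 -0.125" --pt "-0.86 -0.84 -0.125" --twist '[-0.09, -0.09, -0.09, -0.09, -0.09, -0.09]'

```text
time_s: 1.9
ee_pos: [0.4298, 0.0036, 0.2987]
eef_rot: [[-1.0, -0.001, -0.002], [-0.001, 1.0, 0.001], [0.002, 0.001, -1.0]]
force: [-0.7, -0.2, -0.1]
width: 0.0854
gripper_force: 0.0
```

Run:
```python
from h import *
s=bot.get_state();print(s["ee_pos"],s["eef_rot"],s["joint_pos"],s["force"])
im,d,P,E,c=cam("wrist");save("w1.png",im,1.0);np.savez("/tmp/w1",im=im,P=P)
```

```text
[0.42980835 0.00357129 0.29873916] [[-0.99999732 -0.00148638 -0.00177345]
 [-0.00148837  0.99999826  0.00112375]
 [ 0.00177177  0.00112639 -0.9999978 ]] [ 7.48246907e-03  7.66328174e-02 -2.11873765e-01  1.28405473e+00
  1.13699280e-03  5.99408674e-03] [-0.7416064  -0.16460644 -0.12453848]
```

View pics/w1.png

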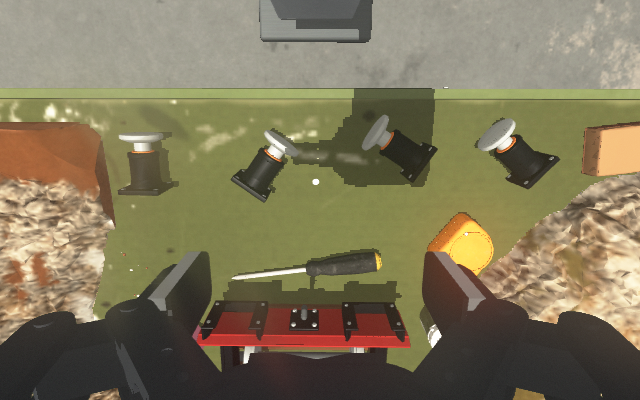

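```bash
cat > fit.py <<'E'
from h import *
from scipy.optimize import least_squares
def sdf(q):
    x,r=q[:,0],np.hypot(q[:,1],q[:,2])
    cyl=lambda a,b,R:(lambda u,v:np.minimum(np.maximum(u,v),0)+np.hypot(np.maximum(u,0),np.maximum(v,0)))(np.maximum(a-x,x-b),r-R)
    w=np.maximum(np.abs(q[:,1]),np.abs(q[:,2]))-.023;u=np.maximum(.02-x,x-.026)
    box=np.minimum(np.maximum(u,w),0)+np.hypot(np.maximum(u,0),np.maximum(w,0))
    return np.min([cyl(-.042,-.032,.023),cyl(-.02,.02,.016),cyl(-.032,-.02,.008),box],0)
def fit(P,x,y,yaw,h=.023,rad=.055,zmin=.008,hfree=False):
    p=P.reshape(-1,3);p=p[np.isfinite(p).all(1)]
    p=p[(np.hypot(p[:,0]-x,p[:,1]-y)<rad)&(p[:,2]>zmin)&(p[:,2]<h+.05)]
    def f(t):
        c,s=np.cos(t[2]),np.sin(t[2]);d=p-[t[0],t[1],t[3] if hfree else h+t[3]]
        return sdf(np.c_[c*d[:,0]+s*d[:,1],-s*d[:,0]+c*d[:,1],d[:,2]])
    r=least_squares(f,[x,y,yaw,h if hfree else 0],loss="soft_l1",f_scale=.002)
    return r.x,np.sqrt(np.median(r.fun**2)),len(p)
E
python3 - <<'E'
from fit import *
z=np.load("/tmp/w1.npz");im,P=z["im"],z["P"]
for n,(u,v),yaw in(("D",(147,165),0.),("C",(262,168),-.6),("B",(402,150),.6),("A",(518,155),.6)):
    x0,y0=P[v,u,:2];t,e,k=fit(P,x0,y0,yaw);print(n,np.round(t,4),np.round(np.degrees(t[2]),1),round(e*1000,2),k)
a=im.astype(int);red=(a[...,0]>110)&(a[...,1]<60)&(a[...,2]<60)
p=P[red&np.isfinite(P[...,0])];p=p[(p[:,0]>.5)&(np.abs(p[:,1])<.2)]
print(len(p),np.percentile(p,[1,50,99],axis=0).round(4))
f=p[(p[:,2]>.03)&(p[:,2]<.094)];k=np.polyfit(f[:,1],f[:,0],1);print("face x=",k,len(f))
t=p[p[:,2]>.094];print("top",np.percentile(t,[.5,99.5],axis=0).round(4))
s=np.load("/tmp/scene.npz");a=s["im"].astype(int);Q=s["P"];red=(a[...,0]>110)&(a[...,1]<50)&(a[...,2]<50)
p=Q[red&np.isfinite(Q[...,0])];p=p[(p[:,0]>.5)&(p[:,0]<.7)&(np.abs(p[:,1])<.25)&(p[:,2]>.03)];print("scene",np.percentile(p,[1,50,99],axis=0).round(4))
f=p[p[:,2]<.094];print(np.polyfit(f[:,1],f[:,0],1))
for u,v in((207,305),(250,305),(266,306),(303,310),(305,318),(350,306),(392,306)):print(u,v,P[v,u].round(4))
E
```

```text
D [ 4.398e-01 -1.982e-01 -1.410e-02 -1.000e-04] -0.8 0.56 2076
C [ 4.405e-01 -5.990e-02 -6.277e-01 -3.000e-04] -36.0 0.5 1941
B [ 4.182e-01  1.018e-01  9.972e-01 -6.000e-04] 57.1 0.48 2067
A [ 0.4206  0.2327  0.8661 -0.0011] 49.6 1.01 2538
4259 [[ 0.613  -0.1225  0.041 ]
 [ 0.6156 -0.0071  0.0843]
 [ 0.6219  0.0919  0.1004]]
face x= [0.01163563 0.61524568] 3103
top [[ 0.6138 -0.1273  0.0941]
 [ 0.6239  0.0986  0.1015]]
scene [[ 0.6129 -0.1288  0.0421]
 [ 0.619  -0.0352  0.0962]
 [ 0.6372  0.0942  0.1031]]
[-0.02716605  0.61739797]
207 305 [ 0.4403 -0.0394  0.3105]
250 305 [ 0.6042 -0.0779  0.0488]
266 306 [ 0.6017 -0.0573  0.055 ]
303 310 [ 0.5921 -0.0118  0.0782]
305 318 [ 0.5987 -0.0094  0.0838]
350 306 [0.6015 0.0439 0.055 ]
392 306 [0.6015 0.0946 0.0548]
```

Request:
carry_out --hand '[1, 1, 1, 1]' --pt "0.06 0.93 0.7" --pt "0.06 0.93 0.7" --pt "0.06 0.93 0.7" --pt "0.06 0.93 0.7" --twist '[0, 0, 0, 0]'

```text
time_s: 2.35
ee_pos: [0.4191, 0.1176, 0.2121]
eef_rot: [[-1.0, -0.008, -0.007], [-0.008, 1.0, 0.0], [0.007, 0.0, -1.0]]
force: [-0.8, -0.4, 0.5]
width: 0.0853
gripper_force: 0.0
```

Request:
carry_out --hand '[1, 1, 1, 1, 1, 1, 1]' --pt "0.06 0.93 0.7" --pt "0.06 0.93 0.7" --pt "0.06 0.93 0.7" --pt "0.06 0.93 0.7" --pt "0.06 0.93 0.7" --pt "0.06 0.93 0.7" --pt "0.06 0.93 0.7" --twist '[0.224, 0.224, 0.224, 0.224, 0.224, 0.224, 0.224]'

```text
time_s: 3.05
ee_pos: [0.4154, 0.2259, 0.1318]
eef_rot: [[-0.765, 0.643, 0.001], [0.643, 0.765, 0.0], [-0.0, 0.001, -1.0]]
force: [0.2, -0.0, 0.8]
width: 0.0853
gripper_force: 0.0
```

```bash
cat > plan.py <<'E'
from fit import *
def plan(x,y,z,th):
    """tool-frame shift (units of 12 cm) and twist (units of pi) to a pose with theta in degrees"""
    s=bot.get_state();R=np.array(s["eef_rot"]);v=R.T@(np.array([x,y,z])-s["ee_pos"])/.12
    now=np.degrees(np.arctan2(R[0,1],R[1,1]));d=(th-now+180)%360-180
    print("at",np.round(s["ee_pos"],4),"th",round(now,1),"shift",v.round(3),"twist",round(d/180,4),"t",s["time_s"],"q6",round(s["joint_pos"][5],2))
E
python3 - <<'E'
from plan import *
plan(.4154,.2266,.010,40.4)
im,d,P,E,c=cam("wrist");save("w2.png",im,1)
t,e,k=fit(P,.4206,.2327,.866,rad=.05);print(t.round(4),e,k)
E
```

```text
at [0.4154 0.2259 0.1318] th 40.1 shift [0.004 0.004 1.015] twist 0.0019 t 3.05 q6 1.2
[ 4.241e-01  2.371e-01  8.625e-01 -5.000e-04] 0.0005421784580444157 4998
```

View pics/w2.png

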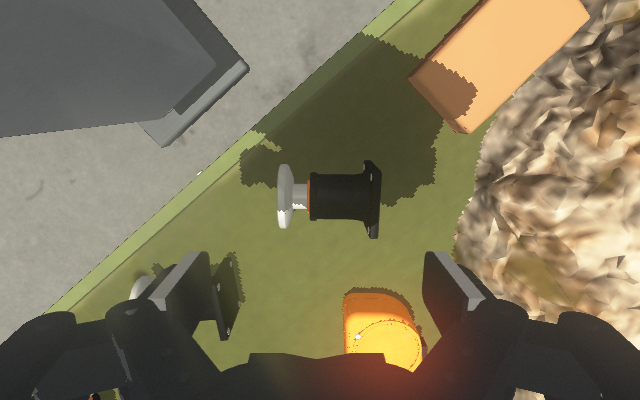

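Request:
carry_out --hand '[1, 1, 1, 1, 1]' --pt "0.005 0.051 0.3" --pt "0.005 0.051 0.6" --pt "0.005 0.051 0.85" --pt "0.005 0.051 1.0" --pt "0.005 0.051 1.0" --twist '[0, 0, 0, 0, 0]'

```text
time_s: 3.6
ee_pos: [0.4173, 0.2291, 0.0095]
eef_rot: [[-0.764, 0.646, -0.004], [0.646, 0.764, -0.002], [0.002, -0.004, -1.0]]
force: [-0.1, 0.2, 0.1]
width: 0.0856
gripper_force: 0.0
```

Request:
carry_out --hand '[0.45, 0.45, 0.45, 0.45, 0.45, 0.45]' --pt "0 0 0" --pt "0 0 0" --pt "0 0 0" --pt "0 0 0" --pt "0 0 0" --pt "0 0 0" --twist '[0, 0, 0, 0, 0, 0]' --grip_force 20

```text
time_s: 4.2
ee_pos: [0.4213, 0.2317, 0.0133]
eef_rot: [[-0.763, 0.646, 0.004], [0.646, 0.763, 0.003], [-0.002, 0.005, -1.0]]
force: [-0.6, 1.6, 8.1]
width: 0.0623
gripper_force: 13.6
```

Request:
carry_out --hand '[0, 0, 0, 0]' --pt "0 0 0" --pt "0 0 0" --pt "0 0 0" --pt "0 0 0" --twist '[0, 0, 0, 0]'

```text
time_s: 4.6
ee_pos: [0.4211, 0.2314, 0.0136]
eef_rot: [[-0.763, 0.646, 0.004], [0.646, 0.763, 0.002], [-0.002, 0.004, -1.0]]
force: [-1.0, 0.3, 12.5]
width: 0.0609
gripper_force: 19.0
```

Request:
carry_out --hand '[1, 1, 1, 1, 1, 1]' --pt "0 0 0" --pt "0 0 0" --pt "0 0 0" --pt "0 0 0" --pt "0 0 -0.35" --pt "0 0 -0.7" --twist '[0, 0, 0, 0, 0, 0]'

```text
time_s: 5.2
ee_pos: [0.4176, 0.2295, 0.0949]
eef_rot: [[-0.763, 0.646, -0.004], [0.646, 0.763, -0.002], [0.002, -0.004, -1.0]]
force: [1.2, -0.3, 0.7]
width: 0.0855
gripper_force: 0.0
```

Run:
```python
from plan import *
plan(.4139,.0951,.10,32.9)
im,d,P,E,c=cam("wrist")
t,e,k=fit(P,.4241,.2371,.866,rad=.05);print(t.round(4),e,k)
```

```text
at [0.4176 0.2295 0.0949] th 40.3 shift [-0.7   -0.875 -0.04 ] twist -0.0409 t 5.2 q6 1.21
[ 4.242e-01  2.374e-01  8.690e-01 -4.000e-04] 0.0005359702602081229 6924
```

Request:
carry_out --hand '[1, 1, 1, 1, 1]' --pt "-0.1 -0.12 -0.3" --pt "-0.7 -0.875 -0.3" --pt "-0.7 -0.875 -0.3" --pt "-0.7 -0.875 -0.3" --pt "-0.7 -0.875 -0.3" --twist '[-0.041, -0.041, -0.041, -0.041, -0.041]'

```text
time_s: 5.75
ee_pos: [0.4148, 0.0939, 0.1312]
eef_rot: [[-0.838, 0.546, -0.001], [0.546, 0.838, -0.001], [0.0, -0.001, -1.0]]
force: [-0.2, 0.4, -0.2]
width: 0.0854
gripper_force: 0.0
```

```bash
cat >> plan.py <<'E'
def near(x,y,yaw,z=.0105):
    im,d,P,E,c=cam("wrist");t,e,k=fit(P,x,y,yaw,rad=.05);print("buffer",t.round(4),"deg",np.degrees(t[2]).round(1),"rms",round(e,5),k)
    c,s=np.cos(t[2]),np.sin(t[2]);plan(t[0]-.008*c,t[1]-.008*s,z,90-np.degrees(t[2])-(180 if t[2]<-.3 and 0 else 0));return im,P,t
E
python3 -c "
from plan import *
near(.4182,.1018,.997)"
```

```text
buffer [ 4.177e-01  1.013e-01  9.979e-01 -4.000e-04] deg 57.2 rms 0.00055 5025
at [0.4154 0.0953 0.1313] th 33.0 shift [ 0.011 -0.014  1.007] twist -0.0011 t 5.8 q6 0.8
```

Request:
carry_out --hand '[1, 1, 1, 1, 1]' --pt "0.01 -0.01 0.3" --pt "0.01 -0.01 0.6" --pt "0.01 -0.01 0.85" --pt "0.01 -0.01 1.0" --pt "0.01 -0.01 1.0" --twist '[0, 0, 0, 0, 0]'

```text
time_s: 6.3
ee_pos: [0.4117, 0.0963, 0.0091]
eef_rot: [[-0.841, 0.541, -0.005], [0.541, 0.841, -0.001], [0.004, -0.003, -1.0]]
force: [0.0, 0.4, 0.3]
width: 0.0854
gripper_force: 0.0
```

Request:
carry_out --hand '[0.45, 0.45, 0.45, 0.45, 0.45, 0.45]' --pt "0 0 0" --pt "0 0 0" --pt "0 0 0" --pt "0 0 0" --pt "0 0 0" --pt "0 0 0" --twist '[0, 0, 0, 0, 0, 0]'

```text
time_s: 6.9
ee_pos: [0.4156, 0.0968, 0.0127]
eef_rot: [[-0.84, 0.543, 0.003], [0.543, 0.84, 0.003], [-0.001, 0.004, -1.0]]
force: [-1.2, 2.6, 8.1]
width: 0.0619
gripper_force: 7.8
```

Request:
carry_out --hand '[0, 0, 0, 0]' --pt "0 0 0" --pt "0 0 0" --pt "0 0 0" --pt "0 0 0" --twist '[0, 0, 0, 0]'

```text
time_s: 7.3
ee_pos: [0.4162, 0.0968, 0.0134]
eef_rot: [[-0.84, 0.543, 0.005], [0.543, 0.84, 0.003], [-0.003, 0.005, -1.0]]
force: [-1.2, 3.0, 14.4]
width: 0.0577
gripper_force: 18.2
```

Request:
carry_out --hand '[1, 1, 1, 1, 1, 1, 1]' --pt "0 0 0" --pt "0 0 0" --pt "0 0 0" --pt "0 0 0" --pt "0 0 -0.35" --pt "0 0 -0.7" --pt "0 0 -1" --twist '[0, 0, 0, 0, 0, 0, 0]'

```text
time_s: 8.0
ee_pos: [0.4137, 0.0955, 0.1328]
eef_rot: [[-0.84, 0.543, -0.0], [0.543, 0.84, -0.0], [0.0, -0.0, -1.0]]
force: [0.9, 0.2, 0.1]
width: 0.0849
gripper_force: 0.0
```

Run:
```python
from plan import *
im,P,t=near(.4182,.1018,.997)
plan(.434,-.0552,.13,-54)
plan(.434,-.0552,.13,126)
```

```text
buffer [ 4.188e-01  1.022e-01  9.988e-01 -4.000e-04] deg 57.2 rms 0.00054 4957
at [0.4173 0.0964 0.1379] th 32.9 shift [ 0.022 -0.026  1.061] twist -0.0007 t 8.05 q6 0.8
at [0.4173 0.0964 0.1379] th 32.9 shift [-0.803 -0.985  0.064] twist -0.4827 t 8.05 q6 0.8
at [0.4173 0.0964 0.1379] th 32.9 shift [-0.803 -0.985  0.064] twist 0.5173 t 8.05 q6 0.8
```

Request:
carry_out --hand '[1, 1, 1, 1, 1, 1, 1, 1]' --pt "-0.8 -0.985 0.04" --pt "-0.8 -0.985 0.04" --pt "-0.8 -0.985 0.04" --pt "-0.8 -0.985 0.04" --pt "-0.8 -0.985 0.04" --pt "-0.8 -0.985 0.04" --pt "-0.8 -0.985 0.04" --pt "-0.8 -0.985 0.04" --twist '[-0.35, -0.35, -0.35, -0.35, -0.35, -0.35, -0.35, -0.35]'

```text
time_s: 8.85
ee_pos: [0.4299, -0.056, 0.126]
eef_rot: [[-0.862, -0.506, -0.001], [-0.506, 0.862, -0.0], [0.001, 0.0, -1.0]]
force: [-0.3, 0.2, 0.3]
width: 0.0851
gripper_force: 0.0
```

Request:
carry_out --hand '[1, 1, 1, 1]' --pt "0 0 0" --pt "0 0 0" --pt "0 0 0" --pt "0 0 0" --twist '[-0.133, -0.133, -0.133, -0.133]'

```text
time_s: 9.25
ee_pos: [0.43, -0.0558, 0.126]
eef_rot: [[-0.587, -0.809, -0.001], [-0.809, 0.587, -0.0], [0.001, 0.001, -1.0]]
force: [-0.4, 0.4, 0.3]
width: 0.085
gripper_force: 0.0
```

Run:
```python
from plan import *
im,P,t=near(.4405,-.0599,-.628)
```

```text
buffer [ 4.397e-01 -5.930e-02 -6.289e-01 -6.000e-04] deg -36.0 rms 0.00054 5208
at [ 0.43   -0.0557  0.1261] th -53.9 shift [-0.024 -0.016  0.963] twist 0.9997 t 9.3 q6 -1.07
```

Request:
carry_out --hand '[1, 1, 1, 1, 1]' --pt "-0.024 -0.016 0.3" --pt "-0.024 -0.016 0.6" --pt "-0.024 -0.016 0.85" --pt "-0.024 -0.016 0.96" --pt "-0.024 -0.016 0.96" --twist '[0, 0, 0, 0, 0]'

```text
time_s: 9.8
ee_pos: [0.4313, -0.0543, 0.0094]
eef_rot: [[-0.589, -0.808, -0.005], [-0.808, 0.589, 0.001], [0.002, 0.004, -1.0]]
force: [-0.5, 0.0, -0.7]
width: 0.0856
gripper_force: 0.0
```

Request:
carry_out --hand '[0.45, 0.45, 0.45, 0.45, 0.45, 0.45]' --pt "0 0 0" --pt "0 0 0" --pt "0 0 0" --pt "0 0 0" --pt "0 0 0" --pt "0 0 0" --twist '[0, 0, 0, 0, 0, 0]'

```text
time_s: 10.4
ee_pos: [0.4351, -0.0549, 0.0128]
eef_rot: [[-0.587, -0.809, 0.003], [-0.809, 0.587, -0.001], [-0.001, -0.003, -1.0]]
force: [-1.2, -0.7, 8.1]
width: 0.0632
gripper_force: 21.2
```

Request:
carry_out --hand '[0, 0, 0, 0]' --pt "0 0 0" --pt "0 0 0" --pt "0 0 0" --pt "0 0 0" --twist '[0, 0, 0, 0]'

```text
time_s: 10.8
ee_pos: [0.4351, -0.0549, 0.0128]
eef_rot: [[-0.587, -0.809, 0.003], [-0.809, 0.587, -0.001], [-0.001, -0.003, -1.0]]
force: [-0.2, -2.0, 7.5]
width: 0.0631
gripper_force: 21.2
```

Request:
carry_out --hand '[1, 1, 1, 1, 1, 1, 1]' --pt "0 0 0" --pt "0 0 0" --pt "0 0 0" --pt "0 0 0" --pt "0 0 -0.35" --pt "0 0 -0.7" --pt "0 0 -1" --twist '[0, 0, 0, 0, 0, 0, 0]'

```text
time_s: 11.5
ee_pos: [0.4334, -0.0545, 0.1329]
eef_rot: [[-0.587, -0.81, 0.0], [-0.81, 0.587, 0.0], [-0.0, -0.0, -1.0]]
force: [1.6, 0.2, -0.1]
width: 0.0852
gripper_force: 0.0
```

Run:
```python
from plan import *
im,P,t=near(.4397,-.0593,-.628)
plan(.4318,-.1981,.13,-89.2)
```

```text
buffer [ 4.405e-01 -5.960e-02 -6.282e-01 -5.000e-04] deg -36.0 rms 0.00056 4943
at [ 0.4371 -0.0549  0.138 ] th -54.0 shift [0.019 0.029 1.063] twist -0.9998 t 11.55 q6 -1.07
at [ 0.4371 -0.0549  0.138 ] th -54.0 shift [ 0.992 -0.664  0.068] twist -0.1953 t 11.55 q6 -1.07
```

Request:
carry_out --hand '[1, 1, 1, 1, 1, 1]' --pt "0.99 -0.66 0.04" --pt "0.99 -0.66 0.04" --pt "0.99 -0.66 0.04" --pt "0.99 -0.66 0.04" --pt "0.99 -0.66 0.04" --pt "0.99 -0.66 0.04" --twist '[-0.195, -0.195, -0.195, -0.195, -0.195, -0.195]'

```text
time_s: 12.15
ee_pos: [0.4275, -0.1978, 0.126]
eef_rot: [[-0.017, -1.0, -0.001], [-1.0, 0.017, 0.0], [-0.0, 0.001, -1.0]]
force: [-0.4, -0.9, 0.2]
width: 0.0854
gripper_force: 0.0
```

Run:
```python
from plan import *
im,P,t=near(.4398,-.1982,-.014)
```

```text
buffer [ 0.439  -0.1981 -0.0193 -0.0006] deg -1.1 rms 0.00054 5229
at [ 0.4275 -0.1973  0.1261] th -89.0 shift [ 0.006 -0.03   0.963] twist -0.9993 t 12.2 q6 -1.99
```

Request:
carry_out --hand '[1, 1, 1, 1, 1]' --pt "0.006 -0.03 0.3" --pt "0.006 -0.03 0.6" --pt "0.006 -0.03 0.85" --pt "0.006 -0.03 0.96" --pt "0.006 -0.03 0.96" --twist '[0, 0, 0, 0, 0]'

```text
time_s: 12.7
ee_pos: [0.4295, -0.1964, 0.0093]
eef_rot: [[-0.015, -1.0, -0.005], [-1.0, 0.015, 0.002], [-0.002, 0.005, -1.0]]
force: [0.0, -0.1, 0.0]
width: 0.0858
gripper_force: 0.0
```

Request:
carry_out --hand '[0.45, 0.45, 0.45, 0.45, 0.45, 0.45]' --pt "0 0 0" --pt "0 0 0" --pt "0 0 0" --pt "0 0 0" --pt "0 0 0" --pt "0 0 0" --twist '[0, 0, 0, 0, 0, 0]'

```text
time_s: 13.3
ee_pos: [0.4337, -0.1983, 0.0129]
eef_rot: [[-0.015, -1.0, 0.005], [-1.0, 0.015, -0.001], [0.001, -0.005, -1.0]]
force: [3.3, 1.7, 6.6]
width: 0.0619
gripper_force: 13.2
```

Request:
carry_out --hand '[0, 0, 0, 0]' --pt "0 0 0" --pt "0 0 0" --pt "0 0 0" --pt "0 0 0" --twist '[0, 0, 0, 0]'

```text
time_s: 13.7
ee_pos: [0.4333, -0.1983, 0.0132]
eef_rot: [[-0.015, -1.0, 0.004], [-1.0, 0.015, -0.001], [0.001, -0.004, -1.0]]
force: [0.3, 2.4, 10.7]
width: 0.0611
gripper_force: 19.0
```

Request:
carry_out --hand '[1, 1, 1, 1, 1, 1, 1]' --pt "0 0 0" --pt "0 0 0" --pt "0 0 0" --pt "0 0 0" --pt "0 0 -0.35" --pt "0 0 -0.7" --pt "0 0 -1" --twist '[0, 0, 0, 0, 0, 0, 0]'

```text
time_s: 14.4
ee_pos: [0.4313, -0.198, 0.1328]
eef_rot: [[-0.015, -1.0, -0.0], [-1.0, 0.015, -0.0], [0.0, 0.0, -1.0]]
force: [1.3, 0.7, -0.8]
width: 0.0856
gripper_force: 0.0
```

Run:
```python
from plan import *
im,P,t=near(.439,-.198,-.019)
c,s=np.cos(t[2]),np.sin(t[2])
for o in(-.002,-.006): plan(t[0]+o*c,t[1]+o*s,.02,-np.degrees(t[2]))
```

```text
buffer [ 0.4397 -0.1985 -0.0144 -0.0006] deg -0.8 rms 0.00055 4956
at [ 0.4347 -0.1995  0.1382] th -89.1 shift [-0.013  0.034  1.064] twist 0.9999 t 14.45 q6 -1.99
at [ 0.4347 -0.1995  0.1382] th -89.1 shift [-0.013 -0.017  0.985] twist 0.4999 t 14.45 q6 -1.99
at [ 0.4347 -0.1995  0.1382] th -89.1 shift [-0.013  0.016  0.985] twist 0.4999 t 14.45 q6 -1.99
```

Request:
carry_out --hand '[1, 1, 1, 1, 1, 1, 1, 1]' --pt "0 0 0" --pt "0 0 0.2" --pt "0 0 0.2" --pt "0 0 0.2" --pt "0 0 0.2" --pt "0 0 0.2" --pt "0 0 0.2" --pt "0 0 0.2" --twist '[0.38, 0.38, 0.38, 0.38, 0.38, 0.38, 0.38, 0.38]'

```text
time_s: 15.25
ee_pos: [0.4312, -0.1979, 0.1068]
eef_rot: [[-0.937, -0.349, -0.001], [-0.349, 0.937, 0.0], [0.001, 0.0, -1.0]]
force: [-0.3, -0.2, 1.5]
width: 0.0855
gripper_force: 0.0
```

Request:
carry_out --hand '[1, 1, 1, 1]' --pt "0 0 0" --pt "0 0 0" --pt "0 0 0" --pt "0 0 0" --twist '[0.12, 0.12, 0.12, 0.12]'

```text
time_s: 15.65
ee_pos: [0.4312, -0.1979, 0.1069]
eef_rot: [[-1.0, 0.015, -0.001], [0.015, 1.0, 0.0], [0.001, 0.0, -1.0]]
force: [-0.2, 0.0, 0.9]
width: 0.085
gripper_force: 0.0
```

Run:
```python
from plan import *
plan(.4397-.006,-.1984,.012,.8)
```

```text
at [ 0.4312 -0.1979  0.1069] th 0.8 shift [-0.022 -0.004  0.79 ] twist -0.0002 t 15.65 q6 -0.42
```

Request:
carry_out --hand '[1, 1, 1, 1, 1]' --pt "-0.022 0 0.3" --pt "-0.022 0 0.55" --pt "-0.022 0 0.75" --pt "-0.022 0 0.79" --pt "-0.022 0 0.79" --twist '[0, 0, 0, 0, 0]'

```text
time_s: 16.15
ee_pos: [0.4333, -0.1976, 0.0118]
eef_rot: [[-1.0, 0.014, -0.002], [0.014, 1.0, 0.001], [0.002, 0.001, -1.0]]
force: [-0.8, -0.7, 0.7]
width: 0.0854
gripper_force: 0.0
```

Request:
carry_out --hand '[-1, -1, -1, -1, -1, -1, -1, -1]' --pt "0 0 0" --pt "0 0 0" --pt "0 0 0" --pt "0 0 0" --pt "0 0 0" --pt "0 0 0" --pt "0 0 0" --pt "0 0 0" --twist '[0, 0, 0, 0, 0, 0, 0, 0]' --grip_force 60

```text
time_s: 16.95
ee_pos: [0.4348, -0.1982, 0.0136]
eef_rot: [[-1.0, 0.014, 0.002], [0.014, 1.0, -0.001], [-0.002, -0.001, -1.0]]
force: [-1.1, 0.5, 5.6]
width: 0.0301
gripper_force: 58.7
```

Request:
carry_out --hand '[-1, -1, -1, -1, -1, -1]' --pt "0 0 -0.2" --pt "0 0 -0.5" --pt "0 0 -0.8" --pt "0 0 -1" --pt "0 0 -1" --pt "0 0 -1" --twist '[0, 0, 0, 0, 0, 0]'

```text
time_s: 17.55
ee_pos: [0.4339, -0.1979, 0.1322]
eef_rot: [[-1.0, 0.015, 0.0], [0.015, 1.0, -0.0], [-0.0, -0.0, -1.0]]
force: [-0.9, 0.6, -3.0]
width: 0.0304
gripper_force: 60.6
```

Run:
```python
from plan import *
plan(.588-.006,-.0925,.125,0)
im,d,P,E,c=cam("wrist");save("w3.png",im,1);np.savez("/tmp/w3",im=im,P=P)
```

```text
at [ 0.4339 -0.1979  0.1322] th 0.8 shift [-1.221  0.896  0.061] twist -0.0047 t 17.55 q6 -0.41
```

View pics/w3.png

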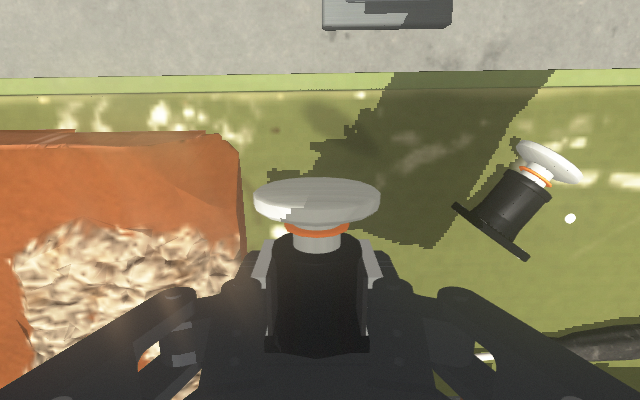

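Request:
carry_out --hand '[-1, -1, -1, -1]' --pt "-0.1 0.3 -0.4" --pt "-0.275 0.76 -0.7" --pt "-0.275 0.76 -0.7" --pt "-0.275 0.76 -0.7" --twist '[0, 0, 0, 0]'

```text
time_s: 18.0
ee_pos: [0.4702, -0.105, 0.217]
eef_rot: [[-1.0, 0.011, 0.002], [0.011, 1.0, 0.001], [-0.002, 0.001, -1.0]]
force: [-0.6, -0.2, -2.8]
width: 0.0303
gripper_force: 61.2
```

Request:
carry_out --hand '[-1, -1, -1, -1, -1, -1]' --pt "-0.275 0.76 -0.7" --pt "-0.275 0.76 -0.7" --pt "-0.275 0.76 -0.7" --pt "-0.275 0.76 -0.7" --pt "-0.275 0.76 -0.7" --pt "-0.275 0.76 -0.7" --twist '[0, 0, 0, 0, 0, 0]'

```text
time_s: 18.6
ee_pos: [0.5012, -0.0175, 0.298]
eef_rot: [[-1.0, 0.016, -0.005], [0.016, 1.0, -0.0], [0.005, -0.0, -1.0]]
force: [1.0, -0.3, -2.5]
width: 0.0303
gripper_force: 61.4
```

Run:
```python
from plan import *
plan(.588-.006,-.0925,.125,0)
im,d,P,E,c=cam("wrist");save("w4.png",im,1);np.savez("/tmp/w4",im=im,P=P,E=E,K=[c["fx"],c["fy"],c["cx"],c["cy"]],p=bot.get_state()["ee_pos"])
```

```text
at [ 0.5012 -0.0175  0.298 ] th 0.9 shift [-0.69  -0.614  1.439] twist -0.005 t 18.6 q6 -0.02
```

View pics/w4.png

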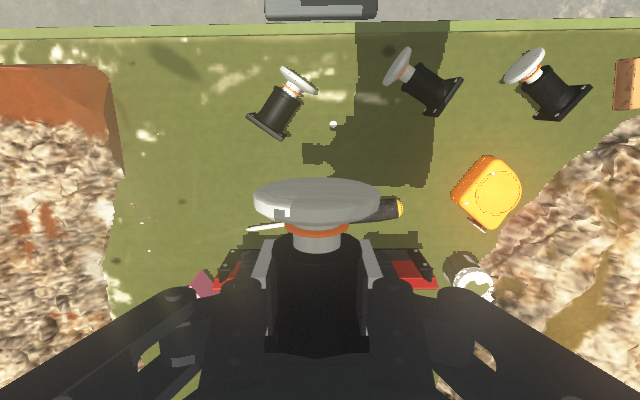

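Run:
```python
from plan import *
z=np.load("/tmp/w4.npz");im,P,E,K,tcp=[z[k] for k in("im","P","E","K","p")]
a=im.astype(int);red=(a[...,0]>100)&(a[...,1]<70)&(a[...,2]<70)
def ray(u,v,zz):
    d=E[:3,:3]@[(u-K[2])/K[0],(v-K[3])/K[1],1];return E[:3,3]+d*(zz-E[2,3])/d[2]
for v in range(262,292,3):
    us=np.flatnonzero(red[v,190:460])+190
    if len(us)>3: print(v,us.min(),us.max(),ray(us.min()-.5,v,.1)[:2].round(4),ray(us.max()+.5,v,.1)[:2].round(4),"depth",P[v,us.min()+1].round(4),P[v,us.max()-1].round(4))
p=P[red&np.isfinite(P[...,0])];p=p[(p[:,0]>.55)]
for lo,hi in((.02,.09),(.03,.09)):
    f=p[(p[:,2]>lo)&(p[:,2]<hi)&(p[:,1]>.03)];g=p[(p[:,2]>lo)&(p[:,2]<hi)&(p[:,1]<-.05)]
    print("face x left/right",np.median(f[:,:2],0),len(f),np.median(g[:,:2],0),len(g))
print("top",np.percentile(p[p[:,2]>.095],[1,99],axis=0).round(4))
# held buffer
q=P.reshape(-1,3);q=q[np.isfinite(q).all(1)];q=q[(abs(q[:,2]-tcp[2])<.05)]
m=((q[:,0]<tcp[0]-.014)&(np.abs(q[:,1]-tcp[1])<.03))|((np.abs(q[:,1]-tcp[1])<.011)&(q[:,0]<tcp[0]+.03));q=q[m]
t,e,k=fit(q,tcp[0]+.005,tcp[1],-.015,h=tcp[2]+.0095,zmin=0,hfree=True);print("held",t.round(4),"rel",(t[:2]-tcp[:2]).round(4),(t[3]-tcp[2]).round(4),e,k)
# left keeper dark lips: y-extent at lips top
d=(a.sum(2)<110)
for v in (250,255,260):print(v,[(u,*ray(u,v,.103)[:2].round(4)) for u in np.flatnonzero(np.diff(d[v].astype(int)))+.5 if 365<u<450 or 190<u<262])
```

```text
262 392 412 [0.5937 0.057 ] [0.594  0.0784] depth [0.6158 0.069  0.0536] [0.6166 0.0902 0.0526]
265 394 414 [0.5971 0.0592] [0.5974 0.0806] depth [0.6155 0.0695 0.0621] [0.6162 0.0902 0.0614]
268 395 416 [0.6005 0.0603] [0.6008 0.0829] depth [0.6156 0.069  0.0696] [0.6167 0.0908 0.0679]
271 397 418 [0.6039 0.0625] [0.6042 0.0851] depth [0.6152 0.0695 0.0777] [0.6159 0.0905 0.0769]
274 229 420 [ 0.6047 -0.1105] [0.6076 0.0874] depth [ 0.6139 -0.114   0.0818] [0.6161 0.0909 0.0836]
277 216 433 [ 0.6079 -0.1242] [0.6112 0.101 ] depth [ 0.6134 -0.1261  0.0893] [0.6173 0.1035 0.0884]
280 405 426 [0.6142 0.0712] [0.6145 0.094 ] depth [0.6177 0.0745 0.0935] [0.618  0.0946 0.0934]
283 409 422 [0.6177 0.0756] [0.6179 0.0901] depth [0.62   0.0783 0.0958] [0.6207 0.0901 0.095 ]
286 412 423 [0.6212 0.0789] [0.6214 0.0913] depth [0.6215 0.0806 0.0995] [0.6217 0.09   0.0994]
face x left/right [0.61598513 0.08010199] 370 [ 0.61366535 -0.11263162] 11
face x left/right [0.61598513 0.08010199] 370 [ 0.61366535 -0.11263162] 11
top [[0.6161 0.0784 0.0951]
 [0.6221 0.0989 0.1002]]
held [ 0.5074 -0.0178 -0.014   0.3069] rel [ 0.0061 -0.0003] 0.0086 0.0004090769552065679 13423
250 []
255 []
260 []
```

Run:
```python
from plan import *
z=np.load("/tmp/w1.npz");im,P=z["im"],z["P"]
p=P.reshape(-1,3);m=np.isfinite(p).all(1)
for zl,zh in((.06,.08),(.08,.098),(.098,.11)):
    q=p[m&(p[:,2]>zl)&(p[:,2]<zh)&(p[:,0]>.57)&(p[:,0]<.608)&(abs(p[:,1])<.15)]
    h,e=np.histogram(q[:,1],bins=np.arange(-.14,.121,.002));print(zl,[(int(round(1000*(y+.001))),int(n)) for y,n in zip(e,h) if n>1], np.percentile(q[:,0],[2,50]).round(4) if len(q) else 0)
plan(.5861-.0061,-.0889+.0003,.165,.7)
```

```text
0.06 [(-121, 6), (-119, 19), (-117, 15), (-115, 18), (-113, 19), (-111, 16), (-109, 16), (-107, 15), (-71, 4), (-69, 15), (-67, 19), (-65, 13), (-63, 17), (-61, 16), (-59, 16), (-57, 28), (-23, 3), (-15, 7), (-13, 8), (-11, 15), (-9, 15), (-7, 7), (35, 17), (37, 19), (39, 16), (41, 16), (43, 18), (45, 16), (47, 17), (85, 14), (87, 19), (89, 17), (91, 18), (93, 17), (95, 16), (97, 15), (99, 9)] [0.5907 0.601 ]
0.08 [(-121, 8), (-119, 15), (-117, 21), (-115, 27), (-113, 15), (-111, 19), (-109, 16), (-107, 14), (-71, 2), (-69, 15), (-67, 16), (-65, 15), (-63, 19), (-61, 19), (-59, 19), (-57, 26), (-23, 2), (-15, 2), (-13, 11), (-11, 14), (-9, 14), (35, 22), (37, 14), (39, 17), (41, 19), (43, 17), (45, 18), (47, 15), (49, 4), (85, 15), (87, 15), (89, 16), (91, 15), (93, 23), (95, 14), (97, 13), (99, 9)] [0.5952 0.6008]
0.098 [(-121, 6), (-119, 20), (-117, 16), (-115, 7), (-113, 5), (-111, 5), (-109, 7), (-107, 3), (-71, 2), (-69, 5), (-67, 6), (-65, 6), (-63, 7), (-61, 10), (-59, 18), (-57, 9), (35, 9), (37, 16), (39, 9), (41, 6), (43, 5), (45, 4), (47, 6), (85, 4), (87, 5), (89, 5), (91, 6), (93, 6), (95, 14), (97, 16), (99, 6)] [0.5973 0.6003]
at [ 0.5013 -0.0176  0.2983] th 0.9 shift [-0.67  -0.581  1.108] twist -0.0013 t 18.65 q6 -0.02
```

Request:
carry_out --hand '[-1, -1, -1, -1]' --pt "-0.3 -0.3 0.1" --pt "-0.67 -0.576 0.3" --pt "-0.67 -0.576 0.5" --pt "-0.67 -0.576 0.5" --twist '[0, 0, 0, 0]'

```text
time_s: 19.05
ee_pos: [0.58, -0.089, 0.2344]
eef_rot: [[-1.0, 0.018, -0.01], [0.018, 1.0, 0.001], [0.01, 0.001, -1.0]]
force: [-0.8, -0.4, -3.5]
width: 0.0299
gripper_force: 61.2
```

Request:
carry_out --hand '[-1, -1, -1, -1, -1]' --pt "0 0 0.3" --pt "0 0 0.6" --pt "0 0 0.6" --pt "0 0 0.6" --pt "0 0 0.6" --twist '[0, 0, 0, 0, 0]'

```text
time_s: 19.55
ee_pos: [0.5834, -0.0871, 0.171]
eef_rot: [[-1.0, 0.015, 0.004], [0.015, 1.0, -0.001], [-0.004, -0.0, -1.0]]
force: [-0.0, -0.2, -2.6]
width: 0.0301
gripper_force: 61.1
```

Run:
```python
from plan import *
plan(.580,-.088,.0625,.7)
```

```text
at [ 0.5834 -0.0871  0.171 ] th 0.9 shift [ 0.032 -0.007  0.904] twist -0.0008 t 19.55 q6 -0.13
```

Request:
carry_out --hand '[-1, -1, -1, -1, -1]' --pt "0.028 -0.007 0.15" --pt "0.028 -0.007 0.25" --pt "0.028 -0.007 0.25" --pt "0.028 -0.007 0.25" --pt "0.028 -0.007 0.25" --twist '[0, 0, 0, 0, 0]'

```text
time_s: 20.05
ee_pos: [0.5797, -0.0878, 0.1395]
eef_rot: [[-1.0, 0.015, 0.002], [0.015, 1.0, -0.0], [-0.002, -0.0, -1.0]]
force: [-0.4, -0.5, -2.7]
width: 0.0303
gripper_force: 61.2
```

Run:
```python
from plan import *
plan(.580,-.088,.0625,.7);print(bot.get_state()["eef_rot"][0])
```

```text
at [ 0.5797 -0.0878  0.1395] th 0.8 shift [-0.002 -0.002  0.642] twist -0.0008 t 20.05 q6 -0.14
[-0.99989009  0.01471764  0.00178771]
```

Request:
carry_out --hand '[-1, -1, -1, -1, -1, -1]' --pt "0 0 0.1" --pt "0 0 0.17" --pt "0 0 0.23" --pt "0 0 0.29" --pt "0 0 0.35" --pt "0 0 0.35" --twist '[0, 0, 0, 0, 0, 0]'

```text
time_s: 20.65
ee_pos: [0.5782, -0.0875, 0.0951]
eef_rot: [[-1.0, 0.015, -0.002], [0.015, 1.0, 0.0], [0.002, 0.0, -1.0]]
force: [-0.4, -0.4, -2.4]
width: 0.0302
gripper_force: 61.2
```

Request:
carry_out --hand '[-1, -1, -1, -1, -1, -1]' --pt "0 0 0.06" --pt "0 0 0.12" --pt "0 0 0.18" --pt "0 0 0.23" --pt "0 0 0.27" --pt "0 0 0.27" --twist '[0, 0, 0, 0, 0, 0]'

```text
time_s: 21.25
ee_pos: [0.5783, -0.0876, 0.0633]
eef_rot: [[-1.0, 0.015, -0.001], [0.015, 1.0, 0.0], [0.001, 0.0, -1.0]]
force: [-0.6, 0.0, -2.6]
width: 0.0303
gripper_force: 61.4
```

Request:
carry_out --hand '[-1, -1, -1]' --pt "0 0 0.01" --pt "0 0 0.02" --pt "0 0 0.02" --twist '[0, 0, 0]'

```text
time_s: 21.55
ee_pos: [0.579, -0.0877, 0.0625]
eef_rot: [[-1.0, 0.015, 0.001], [0.015, 1.0, -0.0], [-0.001, -0.0, -1.0]]
force: [-2.7, -0.1, 2.6]
width: 0.0302
gripper_force: 62.0
```

Request:
carry_out --hand '[0.8, 0.8, 0.8, 0.8, 0.8, 0.8]' --pt "0 0 0" --pt "0 0 0" --pt "0 0 0" --pt "0 0 0" --pt "0 0 -0.2" --pt "0 0 -0.5" --twist '[0, 0, 0, 0, 0, 0]'

```text
time_s: 22.15
ee_pos: [0.5767, -0.0873, 0.12]
eef_rot: [[-1.0, 0.015, -0.006], [0.015, 1.0, 0.001], [0.006, 0.001, -1.0]]
force: [1.8, 0.1, 0.5]
width: 0.0768
gripper_force: 0.0
```

Request:
carry_out --hand '[1, 1, 1, 1, 1]' --pt "0.3 0 -0.4" --pt "0.6 0 -0.8" --pt "0.9 0 -1" --pt "0.9 0 -1" --pt "0.9 0 -1" --twist '[0, 0, 0, 0, 0]'

```text
time_s: 22.65
ee_pos: [0.4707, -0.0862, 0.2436]
eef_rot: [[-1.0, 0.015, 0.004], [0.015, 1.0, -0.001], [-0.004, -0.001, -1.0]]
force: [-0.3, -0.9, 0.2]
width: 0.0853
gripper_force: 0.0
```

Run:
```python
from plan import *
plan(.4242-.006*.645,.2374-.006*.764,.13,-49.5)
im,d,P,E,c=cam("wrist");np.savez("/tmp/w5",im=im,P=P)
q=P.reshape(-1,3);q=q[np.isfinite(q).all(1)&(q[:,0]<.598)]
t,e,k=fit(q,.586,-.0885,-.012,h=.072,zmin=.045,rad=.05,hfree=True);print(t.round(4),e,k)
save("w5.png",im,1)
```

```text
at [ 0.4707 -0.0862  0.2436] th 0.9 shift [0.464 2.653 0.943] twist -0.2798 t 22.65 q6 -0.17
[ 0.586  -0.0884 -0.0234  0.0691] 0.0006652931995458242 2342
```

View pics/w5.png

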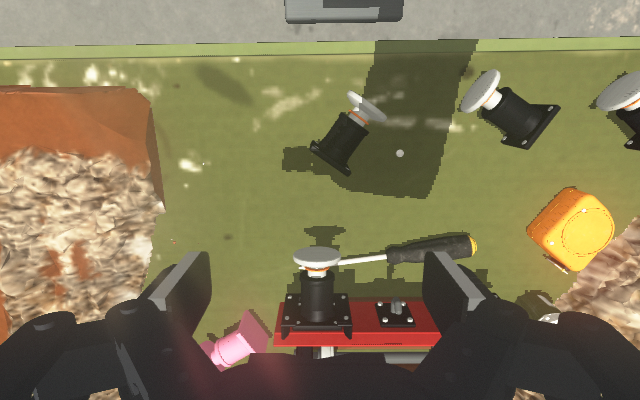

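Request:
carry_out --hand '[1, 1, 1, 1]' --pt "0.155 0.884 0.1" --pt "0.155 0.884 0.1" --pt "0.155 0.884 0.1" --pt "0.155 0.884 0.1" --twist '[0, 0, 0, 0]'

```text
time_s: 23.1
ee_pos: [0.4538, 0.0217, 0.2279]
eef_rot: [[-1.0, 0.011, -0.003], [0.011, 1.0, -0.0], [0.003, -0.0, -1.0]]
force: [-0.7, -0.1, -0.3]
width: 0.0856
gripper_force: 0.0
```

Request:
carry_out --hand '[1, 1, 1, 1]' --pt "0.155 0.884 0.3" --pt "0.155 0.884 0.3" --pt "0.155 0.884 0.3" --pt "0.155 0.884 0.3" --twist '[0, 0, 0, 0]'

```text
time_s: 23.5
ee_pos: [0.4367, 0.127, 0.1922]
eef_rot: [[-1.0, 0.013, -0.002], [0.013, 1.0, -0.001], [0.002, -0.001, -1.0]]
force: [-1.0, -0.6, -0.2]
width: 0.0855
gripper_force: 0.0
```

Request:
carry_out --hand '[1, 1, 1, 1, 1, 1, 1, 1]' --pt "0.155 0.884 0.5" --pt "0.155 0.884 0.5" --pt "0.155 0.884 0.5" --pt "0.155 0.884 0.5" --pt "0.155 0.884 0.5" --pt "0.155 0.884 0.5" --pt "0.155 0.884 0.5" --pt "0.155 0.884 0.5" --twist '[-0.28, -0.28, -0.28, -0.28, -0.28, -0.28, -0.28, -0.28]'

```text
time_s: 24.3
ee_pos: [0.4209, 0.2319, 0.1338]
eef_rot: [[-0.652, -0.758, 0.001], [-0.758, 0.652, -0.0], [-0.0, -0.001, -1.0]]
force: [0.5, -0.6, 0.3]
width: 0.0857
gripper_force: 0.0
```

Run:
```python
from plan import *
im,P,t=near(.4242,.2374,.866)
c,s=np.cos(t[2]),np.sin(t[2]);plan(t[0]-.006*c,t[1]-.006*s,.012,-np.degrees(t[2]))
```

```text
buffer [ 4.247e-01  2.379e-01  8.679e-01 -5.000e-04] deg 49.7 rms 0.00042 5300
at [0.4207 0.2321 0.1338] th -49.3 shift [0.008 0.006 1.028] twist 0.4978 t 24.35 q6 -0.36
at [0.4207 0.2321 0.1338] th -49.3 shift [-0.009  0.006  1.015] twist -0.0022 t 24.35 q6 -0.36
```

Request:
carry_out --hand '[0.6, 0.6, 0.6, 0.6, 0.6, 0.6]' --pt "-0.009 0.006 0.3" --pt "-0.009 0.006 0.6" --pt "-0.009 0.006 0.8" --pt "-0.009 0.006 0.95" --pt "-0.009 0.006 1" --pt "-0.009 0.006 1" --twist '[0, 0, 0, 0, 0, 0]'

```text
time_s: 24.95
ee_pos: [0.4196, 0.2337, 0.0132]
eef_rot: [[-0.65, -0.76, -0.001], [-0.76, 0.65, -0.001], [0.002, 0.0, -1.0]]
force: [-0.2, 0.3, 0.6]
width: 0.0681
gripper_force: 0.0
```

Request:
carry_out --hand '[-1, -1, -1, -1, -1, -1, -1]' --pt "0 0 0" --pt "0 0 0" --pt "0 0 0" --pt "0 0 0" --pt "0 0 0" --pt "0 0 0" --pt "0 0 0" --twist '[0, 0, 0, 0, 0, 0, 0]' --grip_force 60

```text
time_s: 25.65
ee_pos: [0.4209, 0.2347, 0.015]
eef_rot: [[-0.649, -0.761, 0.002], [-0.761, 0.649, 0.001], [-0.002, -0.001, -1.0]]
force: [-1.2, -1.8, 6.6]
width: 0.0302
gripper_force: 58.9
```

Request:
carry_out --hand '[-1, -1, -1, -1, -1, -1]' --pt "0 0 -0.2" --pt "0 0 -0.5" --pt "0 0 -0.8" --pt "0 0 -1" --pt "0 0 -1" --pt "0 0 -1" --twist '[0, 0, 0, 0, 0, 0]'

```text
time_s: 26.25
ee_pos: [0.4198, 0.2342, 0.1335]
eef_rot: [[-0.649, -0.761, 0.0], [-0.761, 0.649, 0.0], [-0.001, -0.0, -1.0]]
force: [1.1, 0.4, -2.3]
width: 0.0304
gripper_force: 60.4
```

Run:
```python
from plan import *
plan(.5819,.0672,.165,.7)
```

```text
at [0.4198 0.2342 0.1335] th -49.6 shift [ 0.183 -1.931 -0.262] twist 0.2792 t 26.25 q6 -0.36
```

Request:
carry_out --hand '[-1, -1, -1, -1]' --pt "0.03 -0.3 -0.3" --pt "0.09 -0.96 -0.3" --pt "0.09 -0.96 -0.3" --pt "0.09 -0.96 -0.3" --twist '[0, 0, 0, 0]'

```text
time_s: 26.65
ee_pos: [0.5023, 0.1486, 0.1677]
eef_rot: [[-0.652, -0.758, -0.001], [-0.758, 0.652, -0.002], [0.002, -0.0, -1.0]]
force: [0.1, 1.2, -2.7]
width: 0.0302
gripper_force: 60.8
```

Request:
carry_out --hand '[-1, -1, -1, -1, -1, -1, -1, -1]' --pt "0.09 -0.96 -0.2" --pt "0.09 -0.96 -0.2" --pt "0.09 -0.96 -0.2" --pt "0.09 -0.96 -0.2" --pt "0.09 -0.96 -0.2" --pt "0.09 -0.96 -0.2" --pt "0.09 -0.96 -0.2" --pt "0.09 -0.96 -0.2" --twist '[0.28, 0.28, 0.28, 0.28, 0.28, 0.28, 0.28, 0.28]'

```text
time_s: 27.45
ee_pos: [0.5799, 0.0687, 0.192]
eef_rot: [[-1.0, 0.012, -0.003], [0.012, 1.0, -0.0], [0.003, -0.0, -1.0]]
force: [0.8, 0.1, -2.9]
width: 0.0301
gripper_force: 61.1
```

Run:
```python
from plan import *
im,d,P,E,c=cam("wrist");tcp=np.array(bot.get_state()["ee_pos"])
q=P.reshape(-1,3);q=q[np.isfinite(q).all(1)];q=q[(abs(q[:,2]-tcp[2])<.05)]
m=((q[:,0]<tcp[0]-.014)&(np.abs(q[:,1]-tcp[1])<.03))|((np.abs(q[:,1]-tcp[1])<.011)&(q[:,0]<tcp[0]+.03));q=q[m]
t,e,k=fit(q,tcp[0]+.005,tcp[1],-.015,h=tcp[2]+.0085,zmin=0,hfree=True);r=np.r_[t[:2],t[3]]-tcp;print("held yaw",t[2].round(4),"rel",r.round(4),e,k)
plan(.5879-r[0],.0668-r[1],.135,.7)
```

```text
held yaw -0.0091 rel [ 0.0053 -0.0003  0.0071] 0.00042304424541212554 13583
at [0.5802 0.0687 0.1924] th 0.7 shift [-0.022 -0.013  0.478] twist 0.0001 t 27.5 q6 0.13
```

Request:
carry_out --hand '[-1, -1, -1, -1, -1]' --pt "-0.018 -0.013 0.2" --pt "-0.018 -0.013 0.4" --pt "-0.018 -0.013 0.44" --pt "-0.018 -0.013 0.44" --pt "-0.018 -0.013 0.44" --twist '[0, 0, 0, 0, 0]'

```text
time_s: 28.0
ee_pos: [0.5839, 0.0669, 0.1418]
eef_rot: [[-1.0, 0.014, 0.001], [0.014, 1.0, 0.0], [-0.001, 0.0, -1.0]]
force: [0.5, 0.4, -1.5]
width: 0.0306
gripper_force: 61.1
```

Run:
```python
from plan import *
plan(.582,.0671,.064,.7)
```

```text
at [0.5839 0.0669 0.1418] th 0.8 shift [0.016 0.001 0.648] twist -0.0006 t 28.0 q6 0.13
```

Request:
carry_out --hand '[-1, -1, -1, -1, -1, -1]' --pt "0.01 0 0.08" --pt "0.01 0 0.16" --pt "0.01 0 0.23" --pt "0.01 0 0.29" --pt "0.01 0 0.35" --pt "0.01 0 0.35" --twist '[0, 0, 0, 0, 0, 0]'

```text
time_s: 28.6
ee_pos: [0.5811, 0.0666, 0.0974]
eef_rot: [[-1.0, 0.015, -0.003], [0.015, 1.0, -0.0], [0.003, -0.0, -1.0]]
force: [-1.1, 0.1, -2.1]
width: 0.0303
gripper_force: 61.1
```

Request:
carry_out --hand '[-1, -1, -1, -1, -1, -1, -1]' --pt "0 0 0.06" --pt "0 0 0.12" --pt "0 0 0.18" --pt "0 0 0.23" --pt "0 0 0.27" --pt "0 0 0.29" --pt "0 0 0.29" --twist '[0, 0, 0, 0, 0, 0, 0]'

```text
time_s: 29.3
ee_pos: [0.5821, 0.0668, 0.0642]
eef_rot: [[-1.0, 0.015, -0.0], [0.015, 1.0, -0.0], [0.0, -0.0, -1.0]]
force: [0.6, 0.1, -2.1]
width: 0.0303
gripper_force: 61.3
```

Request:
carry_out --hand '[-1, -1, -1]' --pt "0 0 0.01" --pt "0 0 0.02" --pt "0 0 0.02" --twist '[0, 0, 0]'

```text
time_s: 29.6
ee_pos: [0.5822, 0.0668, 0.0636]
eef_rot: [[-1.0, 0.015, 0.001], [0.015, 1.0, 0.0], [-0.001, 0.0, -1.0]]
force: [-5.5, -0.1, 10.4]
width: 0.0303
gripper_force: 62.6
```

Request:
carry_out --hand '[0.8, 0.8, 0.8, 0.8, 0.8, 0.8]' --pt "0 0 0" --pt "0 0 0" --pt "0 0 0" --pt "0 0 0" --pt "0 0 -0.2" --pt "0 0 -0.5" --twist '[0, 0, 0, 0, 0, 0]'

```text
time_s: 30.2
ee_pos: [0.58, 0.0665, 0.1198]
eef_rot: [[-1.0, 0.015, -0.006], [0.015, 1.0, -0.001], [0.006, -0.001, -1.0]]
force: [-0.4, -0.2, 0.8]
width: 0.0767
gripper_force: 0.0
```

Request:
carry_out --hand '[1, 1, 1, 1, 1, 1]' --pt "0.3 -0.1 -0.4" --pt "0.6 -0.4 -0.8" --pt "0.9 -0.66 -1" --pt "0.9 -0.66 -1" --pt "0.9 -0.66 -1" --pt "0.9 -0.66 -1" --twist '[0, 0, 0, 0, 0, 0]'

```text
time_s: 30.8
ee_pos: [0.4734, -0.011, 0.2422]
eef_rot: [[-1.0, 0.016, 0.002], [0.016, 1.0, 0.0], [-0.002, 0.0, -1.0]]
force: [-0.2, 0.2, -0.1]
width: 0.0855
gripper_force: 0.0
```

Run:
```python
from plan import *
print(bot.get_state()["ee_pos"])
im,d,P,E,c=cam("wrist");save("w6.png",im,1)
q=P.reshape(-1,3);q=q[np.isfinite(q).all(1)&(q[:,0]<.598)]
for y in(-.0885,.067):
    t,e,k=fit(q,.587,y,-.012,h=.072,zmin=.045,rad=.05,hfree=True);print(t.round(4),e,k)
for n in("scene",):
    im,d,P,E,c=cam(n);save(n+"2.png",im[150:270,220:460],3)
    q=P.reshape(-1,3);q=q[np.isfinite(q).all(1)&(q[:,0]<.598)]
    for y in(-.0885,.067):
        t,e,k=fit(q,.587,y,-.012,h=.072,zmin=.045,rad=.05,hfree=True);print(t.round(4),e,k)
```

```text
[ 0.47341466 -0.0110377   0.24217921]
[ 0.586  -0.0884 -0.0108  0.0692] 0.0006712693914203213 2430
[ 0.5878  0.0661 -0.0202  0.0689] 0.000661965016368682 2334
[ 0.5871 -0.0872 -0.0237  0.0707] 0.0008558626930074038 555
[ 0.5887  0.0674 -0.0029  0.0708] 0.0008301429151418641 427
```

View pics/w6.png

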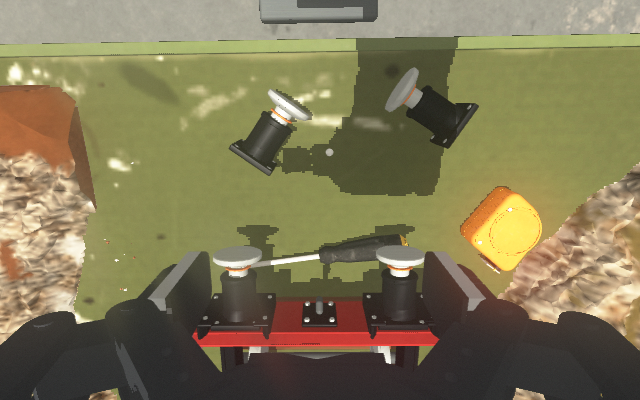

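View pics/scene2.png

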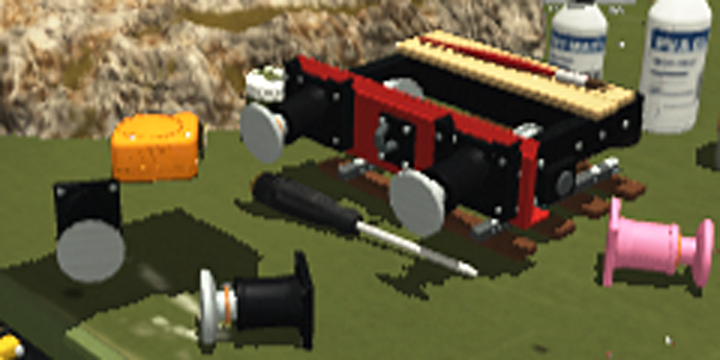

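w6 shows both buffers seated with heads to the front, at (238,290) and (400,290). The two odd ones lie at (270,132) and (432,107), and the bystanders have not moved. The scene crop agrees, so I'm handing in.

```bash
python3 -c "
from station import bot
print(bot.job_done())"
```

```text
the job is handed in; nothing more can be done
None
```

Job handed in at about 31 s: the two medium-spring buffers (outermost on the bench, both shortened about 7 mm at 20 N) are home in the seats, heads to the front, and the soft and firm ones were left on the bench with the bystanders untouched; the hand-in returned no verdict.

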